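Cap the orange tablet jar and hold it at the front of the laundry turntable

TASK

First close the open orange jar on the turntable by setting the matching orange lid down onto it, and let go of the lid. Then turn the turntable until the orange jar is lined up with the yellow arrow on the stand, and finish there while still holding: the gripper stays closed on the black bar handle on top of the turntable's post, keeping it still. Leave the blue and green lids, the brush and the spray bottle where they are.

Things in the scene. Friction and masses are not known exactly. Their poses are not given: they have to be found in the camera images.
- orange_lid: Orange push-on jar lid, a shallow cap 54 mm across and 28 mm high, lying open side down; it lifts straight off the table. Origin: centre of its underside, z up. Inside: bore 47 mm across, 22 mm deep (the top is 6 mm thick). About 30 g.
- blue_lid: Blue push-on jar lid, a shallow cap 54 mm across and 28 mm high, lying open side down; it lifts straight off the table. Origin: centre of its underside, z up. Inside: bore 47 mm across, 22 mm deep (the top is 6 mm thick). Leave it alone.
- green_lid: Green push-on jar lid, a shallow cap 54 mm across and 28 mm high, lying open side down; it lifts straight off the table. Origin: centre of its underside, z up. Inside: bore 47 mm across, 22 mm deep (the top is 6 mm thick). Leave it alone.
- stand: Fixed black round foot of the turntable, 210 mm across, 18 mm high. Origin: on the turning axis, at table height; z up. A yellow tongue, 50 mm wide, 12 mm high, with a black arrow on it, sticks out to 195 mm from the axis along the stand's own -x: that direction is the front; the stand's yaw varies.
- turntable (a joint): Angle of the grey turntable (disc 260 mm across, top 32 mm above the table) on its stand, in rad, counter-clockwise from above; turns without end either way and stays where it is left (friction 0.12 N m). At 0 or any whole turn (6.283) the orange jar is exactly at the arrow. The jars are fixed to it, 120 degrees apart, centres 90 mm from the axis: orange, blue, green counter-clockwise.
- orange_mouth (a point): Centre of the orange jar's open mouth, 131 mm above the table; its z is up. All jars alike: body 64 mm across up to a shoulder 106 mm above the table, then a neck 41 mm across, tapered to 35 mm over the top 5 mm. Lids fit loosely (3 mm clearance all round). With its lid seated, the lid's underside is 22 mm below this point, its top 6 mm above.
- bar (a point): Black bar handle fixed across the top of the turntable's steel post (10 mm thick) and turning with it, on the turning axis. 14 mm thick along its own x, 56 mm long along its own y, 30 mm high. This point: its centre, 173 mm above the table (top 188 mm). Its own -x points to the orange jar. Grip it from above across the 14 mm.
- brush: Paint-brush shaped lint brush with a wooden handle, lying on the table, 200 mm long, 42 mm wide, 20 mm high; origin at the middle of its underside, its own x towards the bristles. Leave it alone.
- spray_bottle: Clear spray bottle with a blue head, 72 mm across, 205 mm high; origin: centre of its underside. Leave it alone.

How it is judged:
By the outcome, as a careful person would: the job done as asked, in the order asked, and still so for the second after the job is handed in, while the arm keeps its last pose, push and grip.
It also fails if it takes over 58 s, if anything falls off the work surface, if the arm or the gripper's body presses on something with over 40 N, if the wrist force passes 120 N, or if a joint passes its speed limit or range.

ROBOT

A 6-joint arm with a two-finger parallel gripper is mounted at the origin on the work surface. World frame = base frame: x ahead of the robot, y to its left, z up, the work surface at z = 0. Lengths are in m, angles in rad, forces in N, time in s.
With the tool pointing down it reaches from about 0.35 to 0.975 m from the base axis. Payload 4.9 kg.
Tool frame: the origin (TCP) lies midway between the tips of the shut fingers; the grasp point (between the pads) lies 19 mm behind it (ctrl.tcp_to_grasp is the distance from the TCP to the grasp point, in m); z points along the fingers, y is the line along which they close (so a half turn about z gives the same grasp; the last joint's range is limited). The gripper opens to 85 mm and grips with 20 to 120 N. Pads are 22 mm wide; open, the fingers measure 114 mm over their backs; the gripper's body (76 mm by 85 mm) begins 54 mm behind the grasp point. The pads swing forward as they close: fully open they stand 13 mm farther back than shut.
Start: joints at [1.213, 0.053, 1.613, -0, 1.476, -0.119], TCP at [0.148, 0.607, 0.231] pointing down, gripper open.
Joint ranges: [-3.01, 3.01], [-1.01, 2.22], [0.06, 2.58], [-1.02, 4.17], [0.09, 2.62], [-3.14, 3.14]. Speed limits (rad/s): [2.57, 2.57, 3.14, 3.14, 3.14, 3.14].

INTERFACE

Orientations are given as a rotation vector (axis times angle).
In Python, from station import ctrl, telemetry, get_image, camera_params gives the robot as it stands (ctrl), with the cameras as plain functions and the readings (telemetry).
- The arm moves only by the tool send_path, called after "Request:" by a JSON object that holds its "op" and its "data", one argument or row to a line. Schema: {"type":"object","properties":{"segments":{"type":"array","items":{"type":"array","prefixItems":[{"type":"number"},{"type":"array","items":{"type":"number"},"minItems":3,"maxItems":3},{"type":"array","items":{"type":"number"},"minItems":3,"maxItems":3}],"minItems":3,"maxItems":3},"minItems":1,"maxItems":20},"grip_n":{"type":"number"},"only":{"type":"string"},"quiet":{"type":"boolean"},"lines":{"type":"string"}},"required":["segments"],"additionalProperties":false}. segments is a list of rows, 1 to 20 of them, each written [opening, [dx, dy, dz], [rx, ry, rz]]: the finger opening in m, then dx, dy, dz in normalised numbers (1 is 0.8 m), then a rotation vector rx, ry, rz in parts of the range, where 1.0 means 180 degrees; each row is the pose to reach, as a shift and turn from the pose commanded when the call began, along the tool's axes at that moment; what a row does not reach only later rows make up. A row lasts 1/12 s, in which the tool goes at most 0.0417 m and 0.125 rad, less where a joint would pass 70% of its speed; a pose out of reach is approached as far as the arm can. The fingers move at their own pace and stop on an object; grip_n is the grip in N (left out, the last holds). Time passes only in rows, so rows that do not move let the fingers close. The tool returns the time, the measured TCP pose, the force, the opening and the grip force at its end. only (a regular expression) keeps the lines of the reply that match it, lines (a string "A,B") keeps lines A to B, and quiet returns only ok. No shift or turn number may pass 1 either way. Input that does not fit is refused with a message, and nothing moves.
- telemetry.get_obs(): the state, without advancing time (a new reading comes with each control period).
- get_image(name): name is "scene" or "top" or "wrist"; returns the picture (420x560x3 uint8, red, green, blue); there is no depth.
- camera_params(name): a dict with "fx", "fy", "cx", "cy" (pixels), "T" (4x4, takes a point from camera to world coordinates); the wrist camera has in their place "tool_from_camera" (4x4, takes a point from camera to tool coordinates, whose origin is the TCP and whose axes are the flange's). Camera axes: x right, y down, z forward; pixel columns grow to the right and rows downward; lengths in m; the calibration is good to about 2 mm. A picture is of the moment at which its call begins: read the wrist's pose just before it. camera_params takes no time and is no camera call.
- ctrl.finish_job(): hands the job in; it is judged then, once.
The state is a dict: "t": time; "q": joint angles; "dq": joint speeds; "effort": joint torques, N m; "tool_pos": TCP position; "tool_rot": TCP orientation; "contact_force": force on the tool from outside, world axes, zero at the start; "wrist_torque": the same for the moment, N m; "opening": finger opening in m; "grip_force": force on a finger pad.
Only numpy, scipy, OpenCV 4.12 (cv2) and the standard library are available. Lean on these libraries where they do the work, as an engineer would, in place of code of your own. Each camera call takes 0.05 s, during which the arm holds its last target. There are 200 camera calls.

## Working session

There is one attempt and no reset: what is moved stays moved. The work goes in short steps, Python scripts to look and compute and a tool call to move; the robot and the scene stay as the last step left them, time stands still between calls to the robot, and variables do not carry over. Pictures are saved under pics/ and viewed, at most 10 in all, crops included, and the job is handed in when it is done.

```bash
ls; mkdir -p pics
```

Run:
```python
from station import ctrl, telemetry, get_image, camera_params
import cv2,numpy as np
a=get_image("scene");b=get_image("top")
cv2.imwrite("pics/s0.png",a[:,:,::-1]);cv2.imwrite("pics/t0.png",b[:,:,::-1])
for n in("scene","top"):
  p=camera_params(n);print(n,p["fx"],p["cx"],p["cy"],np.round(p["T"],3).tolist())
print(telemetry.get_obs())
```

```text
pics
station.py
scene 470.4842633372338 277.1813847593265 206.52542236064104 [[0.82, 0.476, -0.317, 0.928], [0.572, -0.697, 0.433, -0.44], [-0.014, -0.537, -0.844, 1.044], [0.0, 0.0, 0.0, 1.0]]
top 422.69109669115795 273.87644248372055 215.01298559954137 [[-0.005, -0.996, 0.086, 0.44], [-1.0, 0.006, 0.021, 0.042], [-0.022, -0.086, -0.996, 1.329], [0.0, 0.0, 0.0, 1.0]]
{'t': 0.1, 'q': array([ 1.21298991e+00,  5.32913002e-02,  1.61415241e+00, -3.10455942e-07,
        1.47600429e+00, -1.18996008e-01]), 'dq': array([ 0.00207033, -0.00042125, -0.00166568,  0.00089689, -0.00157618,
       -0.00188284]), 'effort': array([-1.44670885e-03, -3.94904387e+01, -3.71362674e+01, -2.45443134e-04,
        3.96586998e-03, -3.25968799e-07]), 'tool_pos': array([0.14764061, 0.60673232, 0.23018824]), 'tool_rot': array([-3.74179399e-01, -3.11878748e+00,  2.83166302e-03]), 'contact_force': array([ 0.0554327 , -0.6604877 , -0.39171289]), 'wrist_torque': array([ 0.02777863, -0.00931098,  0.0258963 ]), 'grip_force': 0.0, 'opening': 0.08565598104130752}
```

View pics/s0.png

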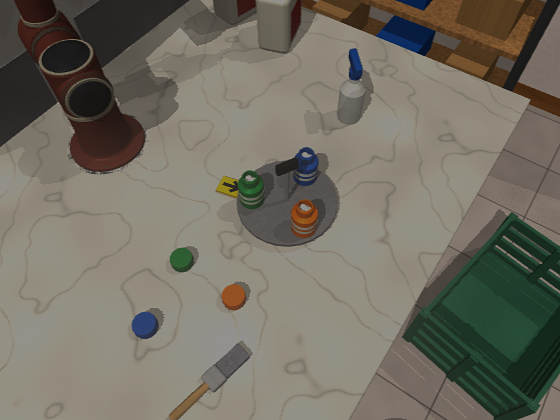

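View pics/t0.png

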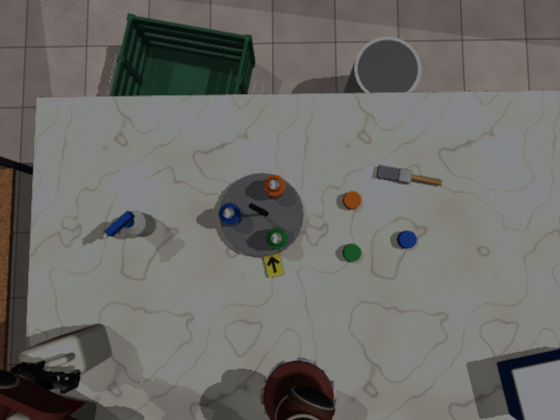

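The scene picture shows the orange lid at (233,296), the orange jar at (305,215) and the yellow tongue at (230,186). The top picture shows the orange lid at (352,200), the orange jar at (275,186), the bar at (259,210) and the tongue at (274,265). Next I'll measure them.

Create h.py:
```python
from station import ctrl, telemetry, get_image, camera_params
import cv2,numpy as np
from scipy.spatial.transform import Rotation as R
def ray(cam,uv,z):
    p=camera_params(cam); T=np.array(p["T"])
    d=T[:3,:3]@np.array([(uv[0]-p["cx"])/p["fx"],(uv[1]-p["cy"])/p["fy"],1]); o=T[:3,3]
    return o+d*(z-o[2])/d[2]
def rel(xyz):  # world -> tool axes shift
    o=telemetry.get_obs(); return R.from_rotvec(o["tool_rot"]).inv().apply(np.array(xyz)-o["tool_pos"])
def hsv(im): return cv2.cvtColor(im,cv2.COLOR_RGB2HSV)
def blobs(m,amin=30):
    return sorted([c for c in cv2.findContours(m.astype(np.uint8),0,1)[0] if cv2.contourArea(c)>amin],key=cv2.contourArea)[::-1]
def orange(im): return cv2.inRange(hsv(im),(5,150,90),(16,255,255))
def yellow(im): return cv2.inRange(hsv(im),(22,150,90),(35,255,255))
```

Run:
```python
from h import *
for n in("top","scene"):
  im=cv2.imread("pics/%s0.png"%n[0])[:,:,::-1].copy()
  for nm,f in(("o",orange),("y",yellow)):
    for c in blobs(f(im)):
      r=cv2.minAreaRect(c); print(n,nm,cv2.contourArea(c),np.round(r[0],1),np.round(r[1],1),r[2],cv2.boundingRect(c),[np.round(ray(n,r[0],z)[:2],4) for z in(.028,.012,.131)])
im=cv2.imread("pics/t0.png")[:,:,::-1].copy()
h=hsv(im); m=cv2.inRange(h,(0,0,0),(179,255,45)); m[:170]=0;m[260:]=0;m[:,:238]=0;m[:,310:]=0
for c in blobs(m,15):
  r=cv2.minAreaRect(c); print("bar",r,[ray("top",p,.188)[:2].round(4) for p in cv2.boxPoints(r)],ray("top",r[0],.188))
ro=im[150:280,190:330];cv2.imwrite("pics/c0.png",cv2.resize(ro[:,:,::-1],None,fx=5,fy=4.5,interpolation=2)[:600])
```

```text
top o 308.5 [274.5 185. ] [20. 19.] 90.0 (265, 175, 20, 21) [array([0.6454, 0.0669]), array([0.6479, 0.0672]), array([0.6291, 0.0649])]
top o 204.0 [352. 200.] [16. 16.] 90.0 (344, 192, 17, 17) [array([ 0.5968, -0.1722]), array([ 0.5987, -0.1749]), array([ 0.5843, -0.1553])]
top y 286.0 [273.1 265. ] [20.9 15.3] 75.96376037597656 (264, 254, 19, 23) [array([0.3984, 0.0722]), array([0.3979, 0.0726]), array([0.4017, 0.0698])]
scene o 2326.5 [451.5  11.7] [159.2  47.1] 20.2248592376709 (371, 0, 164, 59) [array([0.5879, 1.0736]), array([0.5825, 1.0974]), array([0.6224, 0.9201])]
scene o 542.0 [304.2 213.1] [25.5 27.7] 26.56505012512207 (291, 199, 27, 29) [array([0.6148, 0.1043]), array([0.6098, 0.1129]), array([0.6466, 0.0491])]
scene o 434.5 [233.  296.5] [25. 22.] 90.0 (222, 284, 23, 26) [array([ 0.6029, -0.1751]), array([ 0.5978, -0.1709]), array([ 0.6359, -0.2019])]
scene o 405.5 [467.   64.6] [41.6 11.1] 21.801406860351562 (446, 53, 43, 24) [array([0.7369, 0.8518]), array([0.7339, 0.8722]), array([0.7564, 0.7209])]
scene o 274.0 [331.9   9.3] [37.5  9.1] 21.801410675048828 (313, 0, 3
[... 417 characters left out ...]
125, 210.1000213623047), (21.0190372467041, 7.602630138397217), 26.56505012512207) [array([0.5554, 0.1399]), array([0.5739, 0.1306]), array([0.5479, 0.0796]), array([0.5295, 0.0888])] [0.55164533 0.10970372 0.188     ]
bar ((268.21539306640625, 238.12310791015625), (14.383749961853027, 8.06893253326416), 74.74488067626953) [array([0.4914, 0.097 ]), array([0.4971, 0.0759]), array([0.4596, 0.0659]), array([0.454 , 0.0869])] [0.47549163 0.08139594 0.188     ]
bar ((243.1764678955078, 215.2941131591797), (7.202939987182617, 14.74887752532959), 59.03623962402344) [array([0.536 , 0.1714]), array([0.5564, 0.137 ]), array([0.5395, 0.127 ]), array([0.5191, 0.1613])] [0.53774258 0.14918072 0.188     ]
```

View pics/c0.png

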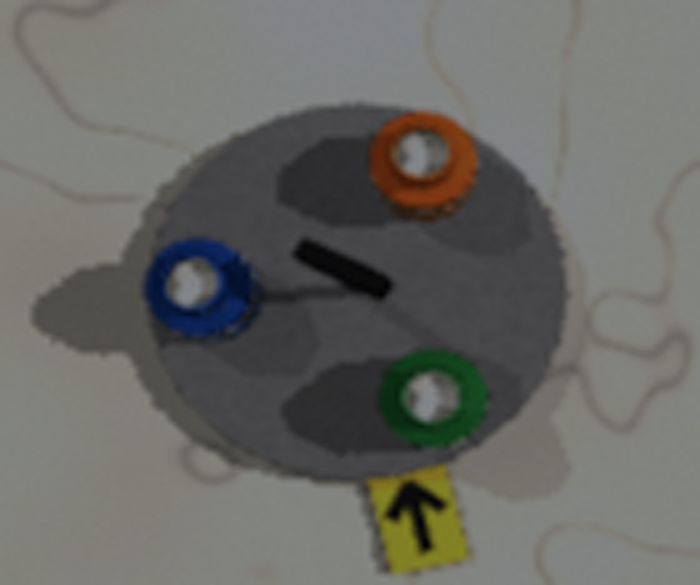

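The crop shows the mouths at crop pixels orange (421,155), blue (192,284) and green (432,396), and the bar centre at (343,268). Green is currently nearest the arrow.

Run:
```python
from h import *
f=lambda u,v:(190+u/5-.4,150+v/4.5-.4)
o,b,g=[ray("top",f(*p),.131)[:2] for p in((421,155),(192,284),(432,396))]
# scene view mouths later; circle centre
c=(o+b+g)/3; print(o,b,g,"c",c,[np.linalg.norm(x-c) for x in(o,b,g)],np.linalg.norm(o-b),np.linalg.norm(b-g),np.linalg.norm(o-g))
print("bar",ray("top",f(343,268),.188))
for x in (o,b,g): print(np.degrees(np.arctan2(*(x-c)[::-1])))
t=ray("top",(273.1,265),.012)[:2]; print("tongue",np.degrees(np.arctan2(*(t-c)[::-1])),np.linalg.norm(t-c))
im=cv2.imread("pics/s0.png"); cv2.imwrite("pics/c1.png",cv2.resize(im[130:310,200:350],None,fx=5,fy=3.33,interpolation=2)[:600])
print(rel([.598,-.173,.15]))
```

```text
[0.63189957 0.06685729] [0.55031918 0.19794321] [0.47865097 0.06131465] c [0.55362324 0.10870505] [np.float64(0.08876045925728368), np.float64(0.08929930405783028), np.float64(0.08869437524429888)] 0.15439843738061923 0.15428446675804633 0.1533488081136205
bar [0.55421307 0.10834146 0.188     ]
-28.129659998964076
92.12041716695738
-147.70278703212577
tongue -166.97476954664356 0.15993011109776298
[-0.62203926 -0.65092373  0.08125073]
```

View pics/c1.png

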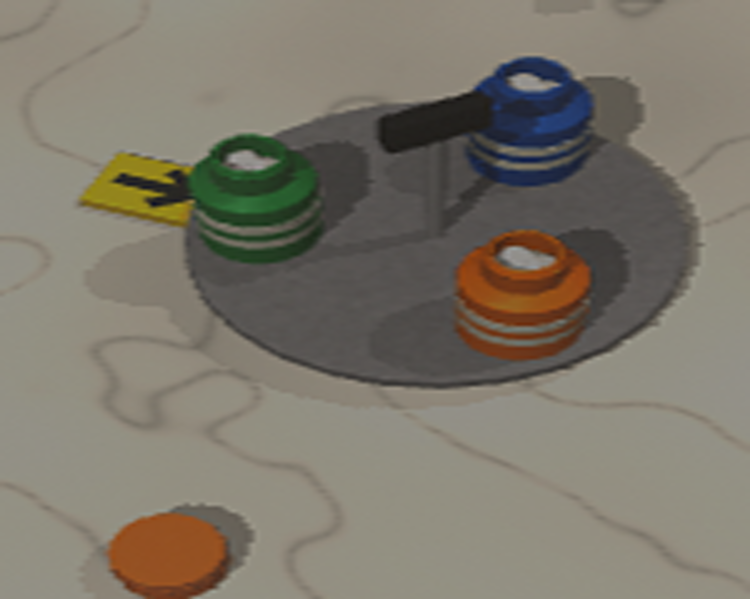

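The scene crop agrees with the top view: orange mouth at crop (526,246), lid top at (168,552). The top-view geometry is consistent, so I'm moving above the lid, with a slight raise while passing the turntable.

Units first: shifts go in shares of 0.8 m and turns go in shares of 180 degrees. So -0.651 m / 0.8 = -0.8138, -0.03 m / 0.8 = -0.0375.

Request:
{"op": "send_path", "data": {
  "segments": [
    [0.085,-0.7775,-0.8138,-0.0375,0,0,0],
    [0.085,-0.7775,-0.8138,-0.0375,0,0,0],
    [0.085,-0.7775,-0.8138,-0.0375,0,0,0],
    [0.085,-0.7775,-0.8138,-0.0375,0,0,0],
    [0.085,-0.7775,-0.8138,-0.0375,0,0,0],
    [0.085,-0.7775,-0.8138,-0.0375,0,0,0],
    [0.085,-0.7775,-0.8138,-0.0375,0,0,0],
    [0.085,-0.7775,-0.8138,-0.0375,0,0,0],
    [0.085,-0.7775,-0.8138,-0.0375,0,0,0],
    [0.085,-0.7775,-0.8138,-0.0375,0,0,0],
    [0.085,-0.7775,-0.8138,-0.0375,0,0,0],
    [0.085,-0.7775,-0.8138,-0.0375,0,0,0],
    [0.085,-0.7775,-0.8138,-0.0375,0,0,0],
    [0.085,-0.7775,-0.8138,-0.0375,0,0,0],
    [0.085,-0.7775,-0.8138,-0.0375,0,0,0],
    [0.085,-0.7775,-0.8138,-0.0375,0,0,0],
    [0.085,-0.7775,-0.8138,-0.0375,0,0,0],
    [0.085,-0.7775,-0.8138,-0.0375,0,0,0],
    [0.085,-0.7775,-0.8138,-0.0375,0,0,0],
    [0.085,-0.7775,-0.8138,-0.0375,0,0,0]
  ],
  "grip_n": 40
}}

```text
refused: segments[0]: [0.085, -0.7775, -0.8138, -0.0375, 0, 0, 0] is too long (schema: maxItems 3). Nothing was moved.
```

I used the wrong layout. The manual says rows with the three-number parts in brackets of their own; once more.

Request:
{"op": "send_path", "data": {
  "segments": [
    [0.085,[-0.7775,-0.8138,-0.0375],[0,0,0]],
    [0.085,[-0.7775,-0.8138,-0.0375],[0,0,0]],
    [0.085,[-0.7775,-0.8138,-0.0375],[0,0,0]],
    [0.085,[-0.7775,-0.8138,-0.0375],[0,0,0]],
    [0.085,[-0.7775,-0.8138,-0.0375],[0,0,0]],
    [0.085,[-0.7775,-0.8138,-0.0375],[0,0,0]],
    [0.085,[-0.7775,-0.8138,-0.0375],[0,0,0]],
    [0.085,[-0.7775,-0.8138,-0.0375],[0,0,0]],
    [0.085,[-0.7775,-0.8138,-0.0375],[0,0,0]],
    [0.085,[-0.7775,-0.8138,-0.0375],[0,0,0]],
    [0.085,[-0.7775,-0.8138,-0.0375],[0,0,0]],
    [0.085,[-0.7775,-0.8138,-0.0375],[0,0,0]],
    [0.085,[-0.7775,-0.8138,-0.0375],[0,0,0]],
    [0.085,[-0.7775,-0.8138,-0.0375],[0,0,0]],
    [0.085,[-0.7775,-0.8138,-0.0375],[0,0,0]],
    [0.085,[-0.7775,-0.8138,-0.0375],[0,0,0]],
    [0.085,[-0.7775,-0.8138,-0.0375],[0,0,0]],
    [0.085,[-0.7775,-0.8138,-0.0375],[0,0,0]],
    [0.085,[-0.7775,-0.8138,-0.0375],[0,0,0]],
    [0.085,[-0.7775,-0.8138,-0.0375],[0,0,0]]
  ],
  "grip_n": 40
}}

```text
t: 1.77
tool_pos: [0.5648, -0.116, 0.2585]
tool_rot: [-0.375, -3.118, -0.001]
contact_force: [0.2, -0.0, -0.0]
opening: 0.0853
grip_force: 0.0
```

```bash
python3 -c "
from h import *
print(rel([.598,-.173,.12]))"
```

```text
[-0.04588187 -0.04754854  0.13842466]
```

Converted, 0.138 m / 0.8 = 0.1725, -0.0475 m / 0.8 = -0.0594.

Request:
{"op": "send_path", "data": {
  "segments": [
    [0.085,[-0.0575,-0.0594,0.1725],[0,0,0]],
    [0.085,[-0.0575,-0.0594,0.1725],[0,0,0]],
    [0.085,[-0.0575,-0.0594,0.1725],[0,0,0]],
    [0.085,[-0.0575,-0.0594,0.1725],[0,0,0]],
    [0.085,[-0.0575,-0.0594,0.1725],[0,0,0]],
    [0.085,[-0.0575,-0.0594,0.1725],[0,0,0]]
  ]
}}

```text
t: 2.27
tool_pos: [0.5964, -0.1706, 0.1186]
tool_rot: [-0.375, -3.114, -0.003]
contact_force: [0.4, -0.2, 0.6]
opening: 0.0852
grip_force: 0.0
```

Run:
```python
from h import *
o=telemetry.get_obs(); im=get_image("wrist"); p=camera_params("wrist")
cv2.imwrite("pics/w1.png",im[:,:,::-1])
Rt=R.from_rotvec(o["tool_rot"]).as_matrix(); TC=np.array(p["tool_from_camera"]); print(TC.round(3).tolist())
M=Rt@TC[:3,:3]; c=o["tool_pos"]+Rt@TC[:3,3]
for k in blobs(orange(im),300):
  (u,v),r=cv2.minEnclosingCircle(k); d=M@np.array([(u-p["cx"])/p["fx"],(v-p["cy"])/p["fy"],1]); print(u,v,r,c+d*(.028-c[2])/d[2],cv2.boundingRect(k))
print(o["tool_pos"],o["q"].round(3), [ray("scene",x,.028) for x in((233.2,295.6),)],ray("scene",(304.9,203.6),.131))
```

```text
[[0.0, -0.961, -0.278, 0.071], [1.0, 0.0, -0.0, 0.001], [0.0, -0.278, 0.961, -0.143], [0.0, 0.0, 0.0, 1.0]]
284.5945129394531 213.96340942382812 37.21070861816406 [ 0.59511997 -0.17151102  0.028     ] (248, 182, 74, 70)
[ 0.59636232 -0.17060714  0.11863019] [-0.399  0.137  1.716  0.     1.293 -1.73 ] [array([ 0.60197728, -0.17308109,  0.028     ])] [0.63383148 0.0716056  0.131     ]
```

View pics/w1.png

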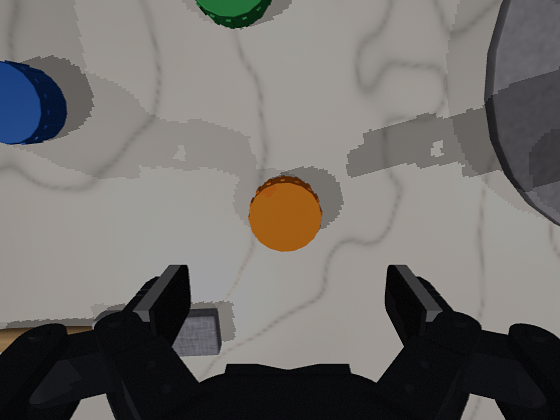

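The wrist view shows the orange lid face centred at about (285,214), between the fingers. Descending to grip it.

Converted, 0.115 m / 0.8 = 0.1438, 0.0006 m / 0.8 = 0.0008.

Request:
{"op": "send_path", "data": {
  "segments": [
    [0.085,[0.0025,0.0008,0.05],[0,0,0]],
    [0.085,[0.0025,0.0008,0.1],[0,0,0]],
    [0.085,[0.0025,0.0008,0.1313],[0,0,0]],
    [0.085,[0.0025,0.0008,0.1438],[0,0,0]],
    [0.085,[0.0025,0.0008,0.1438],[0,0,0]],
    [0.085,[0.0025,0.0008,0.1438],[0,0,0]]
  ]
}}

```text
t: 2.82
tool_pos: [0.5978, -0.1701, 0.0087]
tool_rot: [0.373, 3.116, -0.001]
contact_force: [0.4, 0.6, 0.6]
opening: 0.0849
grip_force: 0.0
```

Request:
{"op": "send_path", "data": {
  "segments": [
    [0.04,[0,0,0],[0,0,0]],
    [0.04,[0,0,0],[0,0,0]],
    [0.04,[0,0,0],[0,0,0]],
    [0.04,[0,0,0],[0,0,0]],
    [0.04,[0,0,0],[0,0,0]],
    [0.04,[0,0,0],[0,0,0]],
    [0.04,[0,0,0],[0,0,0]],
    [0.04,[0,0,0],[0,0,0]]
  ],
  "grip_n": 35
}}

```text
t: 3.48
tool_pos: [0.5981, -0.1707, 0.0092]
tool_rot: [0.374, 3.115, -0.002]
contact_force: [-1.2, 1.3, 5.5]
opening: 0.0523
grip_force: 36.0
```

Gripped (opening 52 mm). Lifting, then stopping short of the jar so the wrist camera sees both lid and mouth.

Converted, -0.17 m / 0.8 = -0.2125, -0.07 m / 0.8 = -0.0875.

Request:
{"op": "send_path", "data": {
  "segments": [
    [0.04,[0,0,-0.0375],[0,0,0]],
    [0.04,[0,0,-0.0875],[0,0,0]],
    [0.04,[0,0,-0.1375],[0,0,0]],
    [0.04,[0,0,-0.1875],[0,0,0]],
    [0.04,[0.0275,0.0438,-0.2125],[0,0,0]],
    [0.04,[0.0275,0.0938,-0.2125],[0,0,0]],
    [0.04,[0.0275,0.1438,-0.2125],[0,0,0]],
    [0.04,[0.0275,0.175,-0.2125],[0,0,0]],
    [0.04,[0.0275,0.175,-0.2125],[0,0,0]],
    [0.04,[0.0275,0.175,-0.2125],[0,0,0]],
    [0.04,[0.0275,0.175,-0.2125],[0,0,0]],
    [0.04,[0.0275,0.175,-0.2125],[0,0,0]]
  ]
}}

```text
t: 4.48
tool_pos: [0.6077, -0.0298, 0.1763]
tool_rot: [0.376, 3.119, -0.001]
contact_force: [-0.4, -0.2, -0.6]
opening: 0.0525
grip_force: 37.1
```

Add to h.py:
```python
def wray(uv,z,o):
    p=camera_params("wrist"); Rt=R.from_rotvec(o["tool_rot"]).as_matrix(); TC=np.array(p["tool_from_camera"])
    d=Rt@TC[:3,:3]@np.array([(uv[0]-p["cx"])/p["fx"],(uv[1]-p["cy"])/p["fy"],1]); c=o["tool_pos"]+Rt@TC[:3,3]
    return c+d*(z-c[2])/d[2]
```

Run:
```python
from h import *
o=telemetry.get_obs(); im=get_image("wrist"); cv2.imwrite("pics/w2.png",im[:,:,::-1]); np.save("o2.npy",o,allow_pickle=True)
print(o["tool_pos"],o["tool_rot"],o["grip_force"],o["q"].round(3))
for k in blobs(orange(im),300): print(cv2.minEnclosingCircle(k),cv2.boundingRect(k))
```

```text
[ 0.60772045 -0.02979705  0.17626417] [ 3.76242327e-01  3.11878737e+00 -5.39961760e-04] 37.05668071168475 [-0.171  0.053  1.706 -0.     1.383 -1.502]
((287.409423828125, 278.4469299316406), 66.75544738769531) (225, 212, 126, 133)
((430.1365661621094, 225.6654052734375), 52.925811767578125) (380, 175, 102, 92)
((393.5, 193.0), 35.0464973449707) (365, 165, 53, 55)
```

View pics/w2.png

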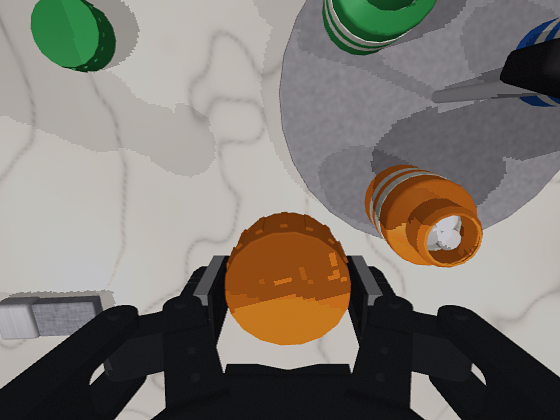

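The held lid's top face is centred at about (288,288), level and centred between the pads. The orange jar's mouth rim is at about (449,234).

Run:
```python
from h import *
o=np.load("o2.npy",allow_pickle=True).item()
l=wray((288,288.5),.195,o); m=wray((449,234),.131,o)
for e in ((225,288.5),(352,288.5),(288,345),(288,232)): print(wray(e,.195,o))
for e in ((416,234),(482,234),(449,201),(449,267)): print(wray(e,.131,o))
print("lid",l,l-o["tool_pos"],"mouth",m)
Ri=R.from_rotvec(o["tool_rot"]).inv()
print("diff tool",Ri.apply(m-l), "abs est diff", Ri.apply(np.array([.6328,.0675,0])-o["tool_pos"]))
```

```text
[ 0.6008131  -0.05407934  0.195     ]
[ 0.61338463 -0.00264609  0.195     ]
[ 0.63403986 -0.0351509   0.195     ]
[ 0.5827717  -0.02263685  0.195     ]
[0.62476936 0.0464721  0.131     ]
[0.63419718 0.08503011 0.131     ]
[0.6089151  0.06792644 0.131     ]
[0.65129734 0.06344579 0.131     ]
lid [ 0.60704993 -0.02856293  0.195     ] [-0.00067052  0.00123412  0.01873583] mouth [0.62948347 0.06575195 0.131     ]
diff tool [0.00065431 0.09696442 0.063969  ] abs est diff [-0.00118047  0.10052602  0.17623247]
```

Converted, 0.099 m / 0.8 = 0.1238, 0.07 m / 0.8 = 0.0875.

Request:
{"op": "send_path", "data": {
  "segments": [
    [0.04,[0,0.0438,0],[0,0,0]],
    [0.04,[0,0.0875,0],[0,0,0]],
    [0.04,[0,0.1238,0],[0,0,0]],
    [0.04,[0,0.1238,0],[0,0,0]],
    [0.04,[0,0.1238,0],[0,0,0]],
    [0.04,[0,0.1238,0.0188],[0,0,0]],
    [0.04,[0,0.1238,0.0375],[0,0,0]],
    [0.04,[0,0.1238,0.045],[0,0,0]],
    [0.04,[0,0.1238,0.0525],[0,0,0]],
    [0.04,[0,0.1238,0.0525],[0,0,0]]
  ]
}}

```text
t: 5.37
tool_pos: [0.6305, 0.0666, 0.1317]
tool_rot: [-0.376, -3.117, 0.001]
contact_force: [0.0, 0.1, -0.6]
opening: 0.0523
grip_force: 37.1
```

```bash
python3 -c "
from h import *
print(rel([.6328,.0675,.118]))
im=get_image('scene');cv2.imwrite('pics/s2.png',cv2.resize(im[150:270,240:380][:,:,::-1],None,fx=5,fy=5,interpolation=2))"
```

```text
[-0.00202721  0.00147721  0.01366025]
```

View pics/s2.png

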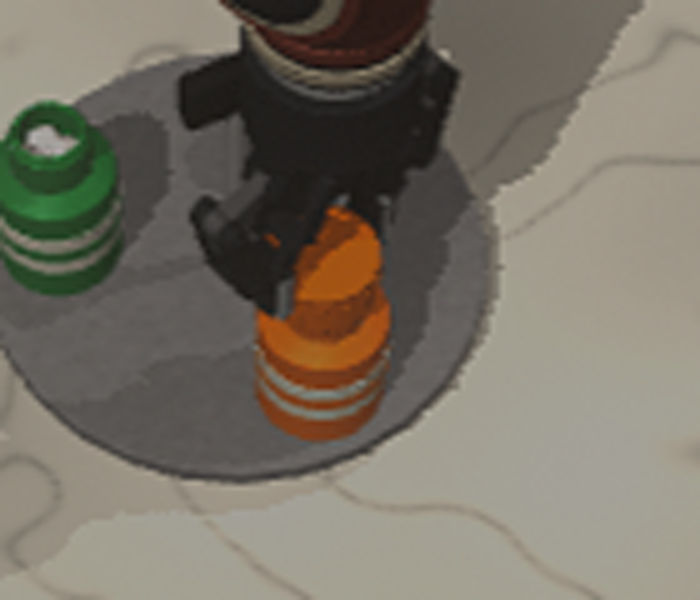

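The scene crop shows the lid over the jar's neck at about (335,255). The underside is about 8 mm below the rim and there's no contact force, so it's around the neck. Lowering the rest of the way.

Converted, 0.014 m / 0.8 = 0.0175, 0.013 m / 0.8 = 0.0163.

Request:
{"op": "send_path", "data": {
  "segments": [
    [0.04,[-0.0013,0.0013,0.0063],[0,0,0]],
    [0.04,[-0.0013,0.0013,0.0125],[0,0,0]],
    [0.04,[-0.0013,0.0013,0.0163],[0,0,0]],
    [0.04,[-0.0013,0.0013,0.0175],[0,0,0]],
    [0.04,[-0.0013,0.0013,0.0175],[0,0,0]]
  ]
}}

```text
t: 5.83
tool_pos: [0.632, 0.0683, 0.1194]
tool_rot: [-0.374, -3.118, 0.0]
contact_force: [-1.3, 0.1, 0.1]
opening: 0.0528
grip_force: 37.2
```

Converted, 0.002 m / 0.8 = 0.0025, 0.001 m / 0.8 = 0.0013.

Request:
{"op": "send_path", "data": {
  "segments": [
    [0.04,[0,0,0.0013],[0,0,0]],
    [0.04,[0,0,0.0025],[0,0,0]],
    [0.04,[0,0,0.0025],[0,0,0]]
  ]
}}

```text
t: 6.08
tool_pos: [0.6326, 0.0683, 0.1182]
tool_rot: [0.374, 3.119, 0.0]
contact_force: [0.0, -0.7, -0.3]
opening: 0.0524
grip_force: 37.2
```

Request:
{"op": "send_path", "data": {
  "segments": [
    [0.07,[0,0,0],[0,0,0]],
    [0.085,[0,0,0],[0,0,0]],
    [0.085,[0,0,0],[0,0,0]],
    [0.085,[0,0,0],[0,0,0]],
    [0.085,[0,0,0],[0,0,0]],
    [0.085,[0,0,-0.0125],[0,0,0]],
    [0.085,[0,0,-0.0375],[0,0,0]],
    [0.085,[0,0,-0.0875],[0,0,0]],
    [0.085,[0,0,-0.1375],[0,0,0]],
    [0.085,[0,0,-0.175],[0,0,0]],
    [0.085,[0,0,-0.175],[0,0,0]],
    [0.085,[0,0,-0.175],[0,0,0]]
  ]
}}

```text
t: 7.08
tool_pos: [0.634, 0.0682, 0.2627]
tool_rot: [0.373, 3.112, 0.001]
contact_force: [-0.5, -0.7, 0.4]
opening: 0.0853
grip_force: 0.0
```

Run:
```python
from h import *
o=telemetry.get_obs(); np.save("o3.npy",o,allow_pickle=True)
im=get_image("wrist"); t=get_image("top"); cv2.imwrite("pics/t3.png",t[:,:,::-1])
s=get_image("scene"); cv2.imwrite("pics/w3.png",im[:,:,::-1])
cv2.imwrite("pics/w3s.png",np.hstack([im[:,:,::-1][:,80:520],cv2.resize(s[150:270,240:340][:,:,::-1],(350,420))]))
print(o["tool_pos"],o["q"].round(3),rel([.5538,.1085,.22]))
```

```text
[0.63401366 0.06823027 0.26266871] [-0.009  0.061  1.552 -0.     1.521 -1.341] [0.08502724 0.02074415 0.03660423]
```

View pics/w3s.png

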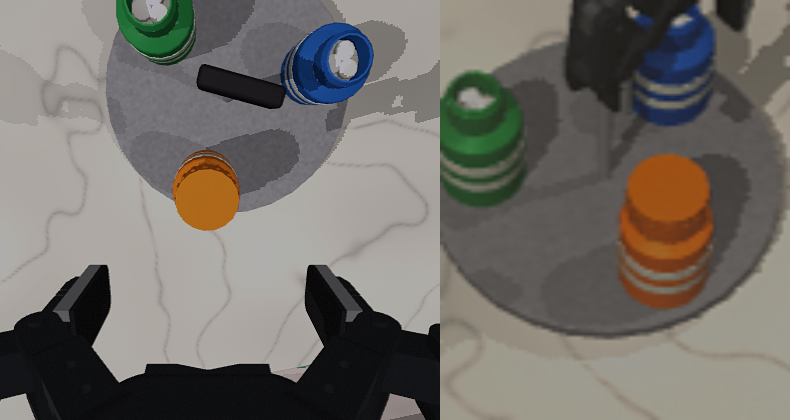

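The lid sits level on the orange jar and is released. Next I'll measure the bar's direction from the wrist view.

Run:
```python
from h import *
o=np.load("o3.npy",allow_pickle=True).item(); im=cv2.imread("pics/w3.png")[:,:,::-1].copy()
m=cv2.inRange(hsv(im),(0,0,0),(179,255,40)); m[:50]=0;m[125:]=0;m[:,:265]=0;m[:,375:]=0
k=blobs(m,500)[0]; r=cv2.minAreaRect(k); print(r)
P=[wray(p,.188,o)[:2] for p in cv2.boxPoints(r)]; print(P)
E_=[np.linalg.norm(P[i]-P[(i+1)%4]) for i in range(4)];i=int(np.argmax(E_)); d=P[i]-P[(i+1)%4]; print("bar long",np.degrees(np.arctan2(d[1],d[0])),E_,np.mean(P,0))
l=wray((287.5,198),.137,o)[:2]; g=wray((234,10),.131,o)[:2]; b=wray((424,60),.131,o)[:2]; print(l,g,b)
d=b-g; print("bg",np.degrees(np.arctan2(d[1],d[0])), "b,g->orange", np.degrees(np.arctan2(*(l-(b+g)/2)[::-1])))
print("tool y deg",np.degrees(np.arctan2(*R.from_rotvec(o["tool_rot"]).as_matrix()[:2,1][::-1])))
c=np.array([.5538,.1085])
T=cv2.imread("pics/t0.png")[:,:,::-1].copy(); k=blobs(yellow(T))[0]; bx=[ray("top",p,.012)[:2] for p in cv2.boxPoints(cv2.minAreaRect(k))]; print(np.array(bx).round(4).tolist())
```

```text
((320.2030944824219, 87.04594421386719), (89.54997253417969, 26.036806106567383), 15.350136756896973)
[array([0.54875871, 0.08116469]), array([0.53597788, 0.08871491]), array([0.56149104, 0.13695411]), array([0.57505136, 0.13024801])]
bar long 61.82321290082778 [np.float64(0.014844377247505673), np.float64(0.05457052223627204), np.float64(0.015127921817163843), np.float64(0.055681923605725644)] [0.55531975 0.10927043]
[0.63135715 0.06998255] [0.48611961 0.06513085] [0.5523925  0.19580776]
bg 63.10812334440949 b,g->orange -28.350111204804897
tool y deg 76.31962616170516
[[0.4235, 0.1034], [0.4348, 0.0573], [0.3724, 0.042], [0.3612, 0.0879]]
```

Bar long axis is about 62°, tongue about -166.5°. Moving above the bar with a yaw of rz = -1.32.

Converted, 0.085 m / 0.8 = 0.1063, 0.021 m / 0.8 = 0.0263, -1.32 rad / 3.1416 = -0.4202.

Request:
{"op": "send_path", "data": {
  "segments": [
    [0.085,[0.1063,0.0263,0.025],[0,0,-0.4202]],
    [0.085,[0.1063,0.0263,0.025],[0,0,-0.4202]],
    [0.085,[0.1063,0.0263,0.025],[0,0,-0.4202]],
    [0.085,[0.1063,0.0263,0.025],[0,0,-0.4202]],
    [0.085,[0.1063,0.0263,0.025],[0,0,-0.4202]],
    [0.085,[0.1063,0.0263,0.025],[0,0,-0.4202]],
    [0.085,[0.1063,0.0263,0.025],[0,0,-0.4202]],
    [0.085,[0.1063,0.0263,0.025],[0,0,-0.4202]],
    [0.085,[0.1063,0.0263,0.025],[0,0,-0.4202]],
    [0.085,[0.1063,0.0263,0.025],[0,0,-0.4202]],
    [0.085,[0.1063,0.0263,0.025],[0,0,-0.4202]],
    [0.085,[0.1063,0.0263,0.025],[0,0,-0.4202]],
    [0.085,[0.1063,0.0263,0.025],[0,0,-0.4202]]
  ],
  "grip_n": 30
}}

```text
t: 8.32
tool_pos: [0.554, 0.1087, 0.2362]
tool_rot: [1.613, -2.693, -0.002]
contact_force: [0.2, -0.4, 0.4]
opening: 0.0849
grip_force: 0.0
```

Run:
```python
from h import *
o=telemetry.get_obs(); print(o["q"].round(3),rel([.5542,.1087,.155]),"tool y deg",np.degrees(np.arctan2(*R.from_rotvec(o["tool_rot"]).as_matrix()[:2,1][::-1])))
```

```text
[ 0.062 -0.092  1.747 -0.     1.489 -2.588] [-0.00025325 -0.00039128  0.08122178] tool y deg 151.83643752292656
```

Converted, 0.081 m / 0.8 = 0.1013, 0.07 m / 0.8 = 0.0875.

Request:
{"op": "send_path", "data": {
  "segments": [
    [0.085,[0,0,0.05],[0,0,0]],
    [0.085,[0,0,0.0875],[0,0,0]],
    [0.085,[0,0,0.1013],[0,0,0]],
    [0.085,[0,0,0.1013],[0,0,0]],
    [0.0,[0,0,0.1013],[0,0,0]],
    [0,[0,0,0.1013],[0,0,0]],
    [0,[0,0,0.1013],[0,0,0]],
    [0,[0,0,0.1013],[0,0,0]],
    [0,[0,0,0.1013],[0,0,0]],
    [0,[0,0,0.1013],[0,0,0]],
    [0,[0,0,0.1013],[0,0,0]],
    [0,[0,0,0.1013],[0,0,0]],
    [0,[0,0,0.1013],[0,0,0]],
    [0,[0,0,0.1013],[0,0,0]]
  ],
  "grip_n": 60
}}

```text
t: 9.48
tool_pos: [0.5546, 0.1092, 0.1584]
tool_rot: [1.617, -2.694, -0.002]
contact_force: [-4.2, 1.2, 4.5]
opening: 0.0128
grip_force: 61.8
```

Bar gripped. Turning 1.2 rad first to check the forces.

Converted, 1.2 rad / 3.1416 = 0.382.

Request:
{"op": "send_path", "data": {
  "segments": [
    [0,[0,0,0],[0,0,0.0318]],
    [0,[0,0,0],[0,0,0.0637]],
    [0,[0,0,0],[0,0,0.0955]],
    [0,[0,0,0],[0,0,0.1273]],
    [0,[0,0,0],[0,0,0.1592]],
    [0,[0,0,0],[0,0,0.191]],
    [0,[0,0,0],[0,0,0.2228]],
    [0,[0,0,0],[0,0,0.2546]],
    [0,[0,0,0],[0,0,0.2865]],
    [0,[0,0,0],[0,0,0.3183]],
    [0,[0,0,0],[0,0,0.3501]],
    [0,[0,0,0],[0,0,0.382]],
    [0,[0,0,0],[0,0,0.382]]
  ]
}}

```text
t: 10.57
tool_pos: [0.5545, 0.1092, 0.1583]
tool_rot: [-0.192, -3.135, -0.001]
contact_force: [-4.7, 1.0, 5.1]
opening: 0.0133
grip_force: 61.7
```

Converted, 1.214 rad / 3.1416 = 0.3864.

Request:
{"op": "send_path", "data": {
  "segments": [
    [0,[0,0,0],[0,0,0.0318]],
    [0,[0,0,0],[0,0,0.0637]],
    [0,[0,0,0],[0,0,0.0955]],
    [0,[0,0,0],[0,0,0.1273]],
    [0,[0,0,0],[0,0,0.1592]],
    [0,[0,0,0],[0,0,0.191]],
    [0,[0,0,0],[0,0,0.2228]],
    [0,[0,0,0],[0,0,0.2546]],
    [0,[0,0,0],[0,0,0.2865]],
    [0,[0,0,0],[0,0,0.3183]],
    [0,[0,0,0],[0,0,0.3501]],
    [0,[0,0,0],[0,0,0.3788]],
    [0,[0,0,0],[0,0,0.3864]],
    [0,[0,0,0],[0,0,0.3864]],
    [0,[0,0,0],[0,0,0.3864]]
  ]
}}

```text
t: 11.82
tool_pos: [0.5546, 0.1093, 0.1584]
tool_rot: [-1.942, -2.469, -0.001]
contact_force: [-5.5, 1.8, 4.7]
opening: 0.0128
grip_force: 61.7
```

Run:
```python
from h import *
o=telemetry.get_obs(); np.save("o4.npy",o,allow_pickle=True); im=get_image("wrist"); t=get_image("top"); s=get_image("scene")
for n,i in zip("wts",(im,t,s)): cv2.imwrite("pics/%s4.png"%n,i[:,:,::-1])
for n,i in zip("wts",(im,t,s)):
  for nm,f in(("o",orange),("y",yellow)):
    for k in blobs(f(i),50): print(n,nm,cv2.contourArea(k),cv2.minAreaRect(k))
print("tool y",np.degrees(np.arctan2(*R.from_rotvec(o["tool_rot"]).as_matrix()[:2,1][::-1])))
v=np.vstack([cv2.resize(t[150:300,190:330],(392,420),interpolation=2)]); cv2.imwrite("pics/v4.png",cv2.resize(np.hstack([im,v,]),(793,350))[:,:,::-1])
```

```text
w o 4695.0 ((147.00001525878906, 232.00001525878906), (108.2256851196289, 116.2755355834961), 63.43495178222656)
w o 370.0 ((197.30531311035156, 186.4203643798828), (74.41102600097656, 26.05797004699707), 48.8140754699707)
w o 169.0 ((188.17254638671875, 193.38006591796875), (81.46778869628906, 24.50048065185547), 48.48326873779297)
w y 1663.0 ((99.5, 193.0), (54.0, 65.0), 90.0)
t o 117.5 ((264.5, 237.0), (10.0, 15.0), 90.0)
s o 4182.0 ((450.82879638671875, 4.623283386230469), (165.1450653076172, 60.042110443115234), 20.556045532226562)
s o 586.0 ((253.0, 172.5), (31.0, 24.0), 90.0)
s o 442.0 ((466.3276062011719, 64.9310302734375), (42.524234771728516, 12.25589370727539), 21.801410675048828)
s o 381.5 ((330.8792724609375, 10.551722526550293), (38.438934326171875, 12.255892753601074), 21.801406860351562)
s o 61.5 ((252.69309997558594, 195.56930541992188), (20.199254989624023, 7.1642680168151855), 5.710593223571777)
s y 206.0 ((228.4499969482422, 186.14999389648438), (21.819713592529297, 17.076295852661133), 18.434946060180664)
tool y 13.631406215566026
```

View pics/v4.png

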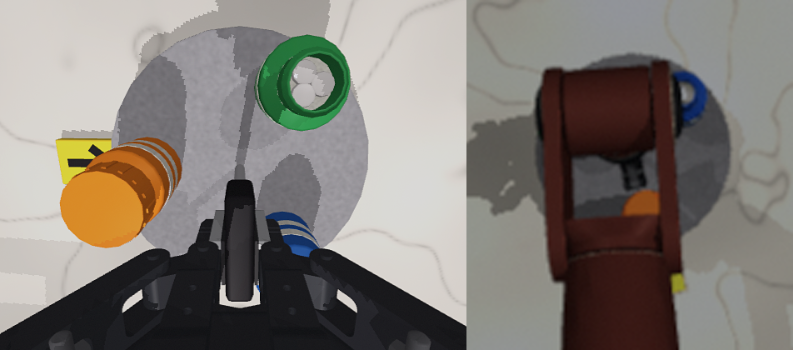

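The wrist view shows the lid still seated at about (103,209) in the view, in line with the yellow tongue at (57–112,137–183), and the bar gripped. I'll cross-check the angle with the tongue's edges.

Run:
```python
from h import *
o=np.load("o4.npy",allow_pickle=True).item(); ang=lambda d:np.degrees(np.arctan2(d[1],d[0]))
c=o["tool_pos"][:2]; c2=np.array([.5538,.1085])
im=cv2.imread("pics/w4.png")[:,:,::-1].copy(); k=max(blobs(yellow(im),50),key=cv2.contourArea)[:,0]
A=[]
for x in range(k[:,0].min()+6,k[:,0].max()-4):
  s=k[k[:,0]==x]
  if len(s): A.append((x,s[:,1].min()))
A=np.array(A); A=A[A[:,1]<np.median(A[:,1])+4]; W=np.array([wray(a,.012,o)[:2] for a in A])
d=np.linalg.svd(W-W.mean(0))[2][0]; d*=-np.sign(d[0]); n=np.array([-d[1],d[0]]);print("wrist tongue edge",ang(d),len(A),"edge offset from axis",(W.mean(0)-c)@n)
cor=wray((k[:,0].min(),A[:8,1].mean()),.012,o)[:2]; print("corner",ang(cor-c),np.linalg.norm(cor-c))
print("lid",ang(wray((123.6,251),.137,o)[:2]-c),np.linalg.norm(wray((123.6,251),.137,o)[:2]-c))
for nm,f in(("top","t0"),("scene","s0")):
  I=cv2.imread(f"pics/{f}.png")[:,:,::-1].copy(); k=blobs(yellow(I))[0]; h=cv2.convexHull(k)
  m=np.zeros(I.shape[:2],np.uint8); cv2.fillPoly(m,[h],1); uv=np.argwhere(m)[:,::-1]; P=np.array([ray(nm,p,.012)[:2] for p in uv])
  rc=cv2.minAreaRect((P*1e3).astype(np.float32)); print(nm,"centroid",ang(P.mean(0)-c2),rc, "edge dir",[ang(a) for a in np.diff(cv2.boxPoints(rc),axis=0)])
```

```text
wrist tongue edge -167.3604310262279 55 edge offset from axis -0.025183380926149097
corner -174.71495942701685 0.1941627679938368
lid -167.2434888252366 0.08705541966130087
top centroid -167.0941676238317 ((397.5260009765625, 72.87037658691406), (66.42926025390625, 49.54277420043945), 13.72503662109375) edge dir [np.float32(-76.27497), np.float32(13.725038), np.float32(103.72501)]
scene centroid -165.66409060922965 ((398.17718505859375, 70.63088989257812), (61.83171463012695, 56.472660064697266), 13.593021392822266) edge dir [np.float32(-76.40698), np.float32(13.59302), np.float32(103.593)]
```

The wrist camera puts the tongue at about -167.3° and the lid at -167.2°, so they agree to within half a degree. The grip still holds at 62 N, so I'm handing in.

```bash
python3 -c "
from station import ctrl, telemetry, get_image, camera_params
o=telemetry.get_obs();print(o['t'],o['opening'],o['grip_force'],o['contact_force'])
print(ctrl.finish_job())"
```

```text
11.9667 0.01250292038299356 61.75853490829468 [-4.10709482  1.103312    5.55241785]
the job is handed in; nothing more can be done
None
```

I set the orange lid on its jar and let go, then turned the turntable until the orange jar lined up with the yellow arrow (within about 0.5° by the cameras), and handed the job in at 12 s with the gripper still closed on the bar.

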